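# Clear up and hold the model hull for its photograph

### The arm

A 6-joint arm with a two-finger parallel gripper is mounted at the origin on the work surface. World frame = base frame: x ahead of the robot, y to its left, z up, the work surface at z = 0. Lengths are in m, angles in rad, forces in N, time in s.
With the tool pointing down it reaches from about 0.35 to 0.875 m from the base axis. Payload 15.5 kg.
Tool frame: the origin (TCP) lies at the very end of the fingers, on their centre line; the grasp point (between the pads) lies 19 mm behind it; z points along the fingers, y is the line along which they close (so a half turn about z gives the same grasp; the last joint's range is limited). The gripper opens to 85 mm and grips with 20 to 120 N. Pads are 22 mm wide; open, the fingers measure 114 mm over their backs; the gripper's body (76 mm by 85 mm) begins 54 mm behind the grasp point. The pads swing forward as they close: fully open they stand 13 mm farther back than shut.
Start: joints at [1.206, 0.494, 1.345, -0, 1.302, -0.096], TCP at [0.166, 0.603, 0.231] pointing down, gripper open.
Joint ranges: [-2.91, 2.91], [-0.82, 2.16], [0.22, 2.67], [-1.22, 4.37], [0.12, 2.79], [-3.08, 3.08]. Speed limits (rad/s): [1.89, 1.89, 2.57, 3.01, 3.01, 3.01].

### API

Orientations are given as a rotation vector (axis times angle).
In Python, from bench import * gives the robot as it stands. The module is installed in compiled form; this text tells all that it offers. Calls block until the motion is done:
- move_to(position, orientation): joint-space move of the TCP to a pose.
- move_straight(position, attitude=None, max_speed=0.15, force_limit=None): straight line of the TCP; attitude=None keeps the orientation; max_speed is the mean speed in m/s. With force_limit (N) it stops when the force on the tool has changed by that much, and returns True; else False.
- goto_joints(angles): joint-space move.
- command_gripper(opening): finger opening in m; the grip force is fixed at half the most; returns when the fingers have stopped.
- wait(seconds).
- ik(position, orientation): joint angles nearest the present ones, or None.
- observe(): the state.
- read_camera(name): name is "side" or "top" or "wrist"; returns a dict with "pixels" (480x640x3 uint8, red, green, blue), "z_map" (480x640 float32, m along the optical axis (not along the pixel's ray), 0 where there is no reading), "intrinsics" (3x3 intrinsics, pixels), "extrinsics" (4x4, takes a point from world to camera coordinates). Camera axes: x right, y up, looking along -z (the intrinsics and any distortion apply to the point x, -y, -z); pixel columns grow to the right and rows downward; lengths in m; the calibration is good to about 2 mm. A picture is of the moment at which its call begins.
A pose or a line that the arm cannot do raises Unreachable and nothing moves.
- sign_off(): hands the job in; it is judged then, once.
The state is a dict: "time": time; "q": joint angles; "dq": joint speeds; "tau": joint torques, N m; "eef_pos": TCP position; "tool_rot": TCP orientation; "ft_force": force on the tool from outside, world axes, zero at the start; "ft_torque": the same for the moment, N m; "opening": finger opening in m; "finger_force": force on a finger pad.
Only numpy, scipy, OpenCV 4.12 (cv2) and the standard library are available. Lean on these libraries where they do the work, as an engineer would, in place of code of your own. Each camera call takes 0.05 s, during which the arm holds its last target. There are 200 camera calls.

### The job

Clear the modelling table for a photograph: set the orange fittings box down in the open drawer, let go of it and slide the drawer fully shut. Then lift the painted model hull out of its cradle and hold it in the air for the camera: level, at lens height, its middle 12 cm straight in front of the lens glass, its green-striped (starboard) side facing square to the lens. Finish while still gripping it there, motionless; drop nothing, do not bump the camera, and leave everything else where it stands.

Things in the scene. Friction and masses are not known exactly. Their poses are not given: they have to be found in the camera images.
- hull: Painted model ship hull, 165 long (stern x=-80, bow x=+85), 44 wide, 44 high (coloured rails along the deck edges), deck fittings to 62. Origin under the keel amidships; x to the pointed bow, y to port (red stripe), z up; starboard (green stripe) faces -y. Vertical sides 44 apart from 18 to 44 above the keel for x=-45 to +40: grip there. 0.13 to 0.25 kg, balanced near amidships.
- hull_mid (a point): The middle of the painted hull: amidships, on the centreline, 22 above the keel, axes as the hull.
- hull_bow (a point): The tip of the painted hull's bow: x=+85, 35 above the keel in the hull's frame.
- cradle_painted: Wooden cradle, fixed, under the painted hull: board 140 x 50 x 10, two chocks 12 thick, 56 across, up to 40 high at x=-50 and +50; between them the hull's sides are free. The hull rests in it loosely, keel 30 above the table; lift it straight up. Origin under its centre, x towards the bow.
- fittings_box: Closed box of small ship fittings, 60 x 40 x 32 (x, y, z), orange, with a pale label on top and a black catch at the x=-30 end; origin at the centre of its underside, z up. 0.05 to 0.12 kg. Lies on the table at the start.
- unit_drawer0 (a joint): Opening of the single drawer of the small wooden desktop drawer unit (240 deep, 200 wide, 90 high): 0 = shut, grows (m) as it slides out towards the robot; starts 0.12 to 0.16. Slides lightly (about 1 to 3 N) with no catch or spring and stays where it is left.
- drawer_floor (a point): Centre of the drawer's inner floor, moves with the drawer; x points into the unit (the way it shuts), z up. Floor 22 above the table; inside 195 along x (front end x=-97) by 158 across, walls 46 above the floor. With the drawer open by q mm, x=-97 to x=q-103 mm lies clear in front of the unit's top.
- unit_drawer0_handle (a point): Middle of the drawer's steel bar handle (round, 11 thick, 100 long across the front), 35 in front of the 15 thick drawer front and 52 above the table, axes as drawer_floor. The drawer front reaches 79 above the table, the unit's top is 90 above it.
- unit: The drawer unit, fixed to the table; origin under its centre, x away from the robot, its front face at x=-120, size 240 x 200 x 90.
- lens (a point): Centre of the camera's front lens glass, 160 to 230 above the table. x points back into the camera, so the camera looks along -x, level, roughly towards the robot; y to the side (to the robot's left when the camera faces it), z up. To show the green side the bow must point along this +y.
- camstand: The photo camera's stand, fixed to the table: foot 100 x 100 x 12, a post 8 in radius up to 290 high, 32 behind the origin, carrying the black camera (85 wide, 55 high) at lens height. The lens glass is 60 ahead (-x) of the origin. Origin under the foot's centre; axes as lens. Do not touch.
- bare_hull: A second hull of the same shape and size in bare wood, without stripes, in its own cradle of the same shape; leave it.
- paint_jar_blue: Jar of blue paint, 44 across, 55 high; origin at its foot; leave it.
- paint_jar_yellow: Jar of yellow paint, 44 across, 55 high; origin at its foot; leave it.
- glue_bottle: White glue bottle with red cap, 48 across, 130 high; origin at its foot; leave it.
- sanding_block: Cork sanding block 75 x 45 x 25; origin under its centre; leave it.
- brush_cup: Green glass cup 72 across with brushes, 200 high in all; origin at its foot; leave it.

How it is judged:
By the outcome, as a careful person would: the job done as asked, in the order asked, and still so for the second after the job is handed in, while the arm keeps its last pose, push and grip.
It also fails if it takes over 64 s, if anything falls off the work surface, if the arm or the gripper's body presses on something with over 40 N, if the wrist force passes 120 N, or if a joint passes its speed limit or range.

## Working session

There is one attempt and no reset: what is moved stays moved. The work goes in short steps, each a Python script; the robot and the scene stay as the last script left them, time stands still between calls to the robot, and variables do not carry over. Pictures are saved under pics/ and viewed, at most 10 in all, crops included, and the job is handed in when it is done.

```bash
mkdir -p pics; cat > h.py <<'E'
from bench import *
import numpy as np, cv2
def snap(n):
    c=read_camera(n); return c
def save(c,f): cv2.imwrite('pics/'+f,cv2.cvtColor(c['pixels'],cv2.COLOR_RGB2BGR))
def cloud(c):
    K=c['intrinsics'];E=c['extrinsics'];z=c['z_map']
    v,u=np.mgrid[0:480,0:640]
    x=(u-K[0,2])/K[0,0]*z; y=(v-K[1,2])/K[1,1]*z
    P=np.stack([x,-y,-z,np.ones_like(z)],-1)
    W=P@np.linalg.inv(E).T; W=W[...,:3]; W[z<=0]=np.nan
    return W
def ray(c,uv):
    K=c['intrinsics'];E=np.linalg.inv(c['extrinsics'])
    uv=np.asarray(uv,float).reshape(-1,2)
    d=np.stack([(uv[:,0]-K[0,2])/K[0,0],-(uv[:,1]-K[1,2])/K[1,1],-np.ones(len(uv))],-1)
    return E[:3,3],d@E[:3,:3].T
def onplane(c,uv,h):
    o,d=ray(c,uv); return o+d*((h-o[2])/d[:,2])[:,None]
E
python3 - <<'E'
from h import *
np.set_printoptions(precision=4,suppress=True)
for n in ['top','side']:
    c=snap(n); save(c,n+'0.png'); print(n,c.keys(),c['intrinsics'],np.linalg.inv(c['extrinsics']),(c['z_map']>0).mean())
    np.savez(n+'0.npz',**{k:c[k] for k in c})
o=observe();print(o)
E
```

```text
top dict_keys(['pixels', 'z_map', 'intrinsics', 'extrinsics']) [[479.6378   0.     314.2949]
 [  0.     479.6378 240.7463]
 [  0.       0.       1.    ]] [[ 0.013   0.994  -0.1088  0.4752]
 [-0.9998  0.0147  0.015  -0.1231]
 [ 0.0165  0.1086  0.994   1.2073]
 [ 0.      0.      0.      1.    ]] 0.9960970052083333
side dict_keys(['pixels', 'z_map', 'intrinsics', 'extrinsics']) [[438.6078   0.     324.6622]
 [  0.     438.6078 241.5028]
 [  0.       0.       1.    ]] [[-0.97    0.1172 -0.2129  0.3576]
 [-0.2422 -0.5392  0.8066  0.774 ]
 [-0.0203  0.834   0.5514  0.7398]
 [ 0.      0.      0.      1.    ]] 0.9961555989583334
{'time': 0.1, 'q': array([ 1.2065,  0.4941,  1.346 ,  0.    ,  1.3025, -0.0955]), 'dq': array([-0.0011, -0.0017, -0.0034,  0.0006, -0.0014, -0.0008]), 'tau': array([  0.0022, -88.3583, -38.4562,  -0.0002,   0.0052,  -0.0001]), 'eef_pos': array([0.1659, 0.6023, 0.2308]), 'tool_rot': array([-0.4209, -3.113 ,  0.0016]), 'ft_force': array([-1.095 ,  0.4998,  0.051 ]), 'ft_torque': array([ 0.027 , -0.041 , -0.0018]), 'finger_force': 0.0, 'opening': 0.08527201485530804}
```

View pics/top0.png

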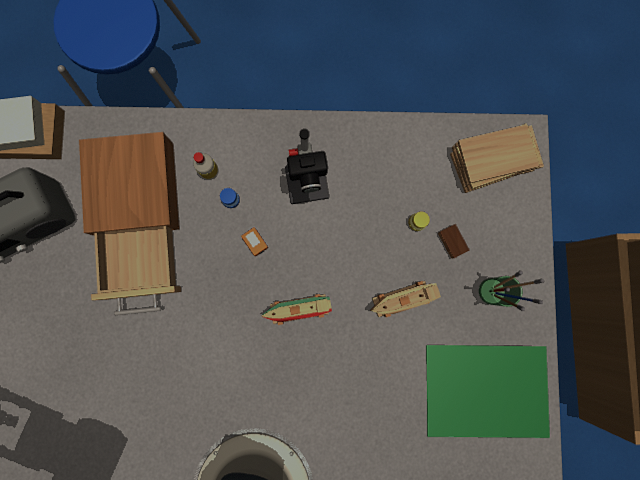

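View pics/side0.png

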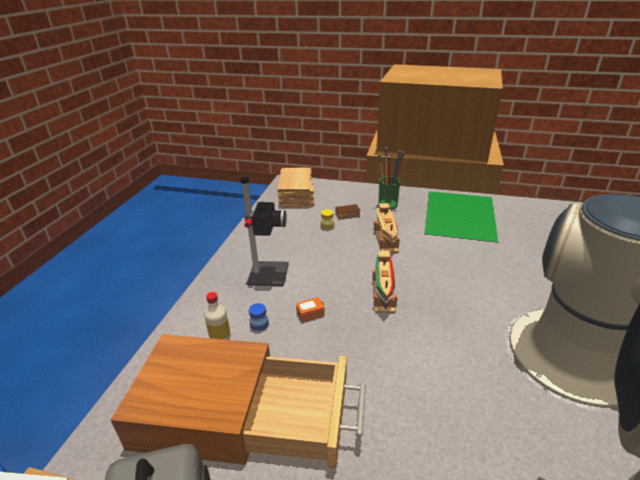

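Top: painted hull at (297,308), bow left (262,317), green rail towards the camera; box (254,241); drawer front at about row 292, handle (138,310); lens about (312,186). Side: the same things, with box (311,309), hull (385,280), lens (283,218) and handle (361,408).

```bash
cat > m.py <<'E'
from h import *
np.set_printoptions(precision=4,suppress=True)
C={n:dict(np.load(n+'0.npz')) for n in ['top','side']}
R={'top':dict(box=(235,222,275,262),hull=(255,285,340,330),unit=(70,125,190,325),cam=(280,120,335,210)),
   'side':dict(box=(290,292,330,325),hull=(365,245,405,315),unit=(110,330,375,475),cam=(240,175,295,290))}
for n,c in C.items():
    W=cloud(c); hsv=cv2.cvtColor(c['pixels'],cv2.COLOR_RGB2HSV); H,S,V=[hsv[...,i].astype(int) for i in range(3)]
    def sel(k,m):
        a=np.zeros((480,640),bool); x0,y0,x1,y1=R[n][k]; a[y0:y1,x0:x1]=1; return a&m
    Z=W[...,2]
    tab=(W[300:330,400:420] if n=='top' else W[300:330,440:480]).reshape(-1,3); print(n,'table z',np.nanmedian(tab[:,2]))
    m=sel('box',(H>3)&(H<25)&(S>120)&(V>70)&(Z>.02)); P=W[m]
    top=sel('box',(Z>.026)); r=cv2.minAreaRect((W[top][:,:2]*1000).astype(np.float32)); print('box top z',np.median(W[top][:,2]),r,top.sum())
    lab=sel('box',(S<110)&(V>120)&(Z>.025));print(' label',lab.sum(),W[lab].mean(0))
    dk=sel('box',(V<50)&(Z>.008)); print(' dark',dk.sum(),W[dk].mean(0) if dk.any() else '')
    for nm,mm in [('red',((H<8)|(H>172))&(S>150)),('green',(H>40)&(H<90)&(S>80))]:
        q=sel('hull',mm&(Z>.03)); P=W[q]; print('hull',nm,q.sum(),P.min(0),P.max(0), 'top z',np.percentile(P[:,2],90))
    q=sel('hull',(Z>.045)); P=W[q]; r=cv2.minAreaRect((P[:,:2]*1000).astype(np.float32)); print('hull rect',r, 'zmax',P[:,2].max())
    q=sel('unit',abs(Z-.09)<.005); r=cv2.minAreaRect((W[q][:,:2]*1000).astype(np.float32)); print('unit top',r,np.median(W[q][:,2]))
    q=sel('unit',(abs(Z-.022)<.004)); print('floor',q.sum(),np.median(W[q],0),cv2.minAreaRect((W[q][:,:2]*1000).astype(np.float32)))
    q=sel('unit',(S<60)&(Z>.04)&(Z<.075)&(W[...,0]<.47)); print('handle',q.sum(),np.median(W[q],0),cv2.minAreaRect((W[q][:,:2]*1000).astype(np.float32)) if q.any() else '')
    q=sel('cam',(Z>.12)&(Z<.27)); P=W[q]; print('cam',P.min(0),P.max(0)); 
    q=sel('cam',(abs(Z-.012)<.006)&(V<90)); print('foot',q.sum(),cv2.minAreaRect((W[q][:,:2]*1000).astype(np.float32)))
    x0,y0,x1,y1=R[n]['cam']; 
    if n=='top': cv2.imwrite('pics/c_top.png',cv2.resize(c['pixels'][120:330,230:345,::-1],None,fx=3,fy=2.8,interpolation=3)) 
a=cv2.resize(C['top']['pixels'][130:210,270:345,::-1],(400,427),interpolation=2)
b=cv2.resize(C['side']['pixels'][190:250,240:300,::-1],(400,400),interpolation=2)
cv2.imwrite('pics/cams.png',np.hstack([a[:400],b]))
E
python3 m.py
```

```text
top table z 0.0007391472917002151
box top z 0.031459852695447044 ((600.7611083984375, 6.920494079589844), (63.442657470703125, 39.5925178527832), 35.65004348754883) 395
 label 129 [0.6062 0.012  0.0317]
 dark 8 [ 0.575  -0.0087  0.0215]
hull red 188 [ 0.4073 -0.1817  0.0321] [ 0.4435 -0.0271  0.0945] top z 0.07396316385599981
hull green 180 [ 0.4277 -0.1767  0.0661] [ 0.4668 -0.0248  0.0772] top z 0.07411140900780662
hull rect ((437.18701171875, -99.15131378173828), (43.92947006225586, 164.2305908203125), 10.649839401245117) zmax 0.09588309594173561
unit top ((732.6812744140625, 311.9382019042969), (226.8165740966797, 202.34605407714844), 6.6701178550720215) 0.0892370863505394
floor 3272 [0.5592 0.2971 0.0213] ((649.7572021484375, 332.40142822265625), (380.8255920410156, 262.4261169433594), 6.804734706878662)
handle 298 [0.4326 0.2747 0.055 ] ((443.5445251464844, 279.31719970703125), (40.01553726196289, 109.13835144042969), 7.191317558288574)
cam [ 0.6957 -0.1651  0.1572] [ 0.7993 -0.0774  0.2698]
foot 666 ((756.9190063476562, -120.1527328491211), (98.95977020263672, 99.5891799926757
[... 418 characters left out ...]

hull rect ((435.87164306640625, -94.63566589355469), (44.01092529296875, 165.4905242919922), 10.594521522521973) zmax 0.09285566843916404
unit top ((727.4904174804688, 349.12005615234375), (227.36398315429688, 271.4163513183594), 6.46489143371582) 0.08895386344973877
floor 5161 [0.5657 0.2919 0.0208] ((657.8328857421875, 262.0872497558594), (383.0951843261719, 291.52850341796875), 6.404670715332031)
handle 474 [0.4302 0.2907 0.0546] ((442.3583068847656, 282.77398681640625), (39.72700500488281, 109.0147933959961), 6.693234920501709)
cam [ 0.6938 -0.1611  0.1202] [ 0.7986 -0.0709  0.2697]
foot 667 ((778.5992431640625, -278.6326904296875), (96.61495971679688, 440.166015625), 8.477691650390625)
```

View pics/cams.png

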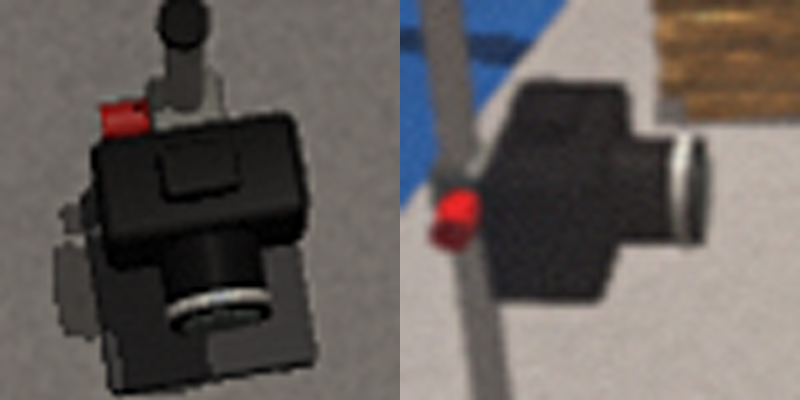

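Crops: the post is at the back, the lens barrel with pale ring is at the front, and the camera yaw is about 10° (crop lens at (218,310) in top, (690,190) in side). The two views disagree by about 4 mm in y, so I'll refine with the wrist camera.

```bash
cat >> h.py <<'E'
from scipy.spatial.transform import Rotation as Ro
def down(psi):
    y=np.array([np.cos(psi),np.sin(psi),0]);z=np.array([0,0,-1.]);x=np.cross(y,z)
    return Ro.from_matrix(np.stack([x,y,z],1)).as_rotvec()
def best(p,psi_deg):
    q0=observe()['q']; c=[]
    for k in (0,180,-180):
        o=down(np.radians(psi_deg+k)); s=ik(p,o)
        if s is not None: c.append((abs(s[5])+.5*np.abs(s-q0).max(),o,s))
    return min(c,key=lambda t:t[0])[1:]
def keep(n,f):
    c=snap(n); save(c,f+'.png'); np.savez(f+'.npz',**c); return c
E
python3 - <<'E'
from h import *
np.set_printoptions(precision=4,suppress=True)
p=[.50,-.04,.36]
o,s=best(p,100); print(s); move_to(p,o)
c=keep('wrist','w1'); ob=observe(); print(ob['time'],ob['eef_pos'],ob['q'])
T=np.eye(4);T[:3,:3]=Ro.from_rotvec(ob['tool_rot']).as_matrix();T[:3,3]=ob['eef_pos']
Cw=np.linalg.inv(c['extrinsics']);print('cam in tool',np.linalg.inv(T)@Cw,c['intrinsics'])
E
```

```text
[-0.1989  0.2078  1.435  -0.      1.4988  1.1973]
2.75 [ 0.5001 -0.0394  0.3599] [-0.1978  0.208   1.435   0.0001  1.4987  1.1971]
cam in tool [[ 0.0001  0.9464  0.323   0.0835]
 [ 1.     -0.0003  0.0005 -0.    ]
 [ 0.0005  0.323  -0.9464 -0.1419]
 [ 0.      0.      0.      1.    ]] [[368.1593   0.     314.7506]
 [  0.     368.1593 238.5365]
 [  0.       0.       1.    ]]
```

View pics/w1.png

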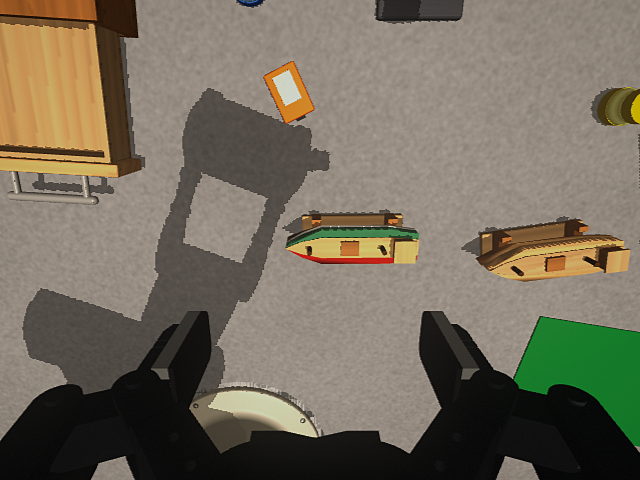

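Wrist: box at (289,92), painted hull (352,240) with bow at (287,244), drawer handle bar (55,198). The lens is out of view. Next I measure these, and take a tilted wrist view of the lens.

```bash
cat > m2.py <<'E'
from h import *
np.set_printoptions(precision=4,suppress=True)
c=dict(np.load('w1.npz')); W=cloud(c);Z=W[...,2]
hsv=cv2.cvtColor(c['pixels'],cv2.COLOR_RGB2HSV); H,S,V=[hsv[...,i].astype(int) for i in range(3)]
def reg(x0,y0,x1,y1):
    a=np.zeros((480,640),bool);a[y0:y1,x0:x1]=1;return a
def rect(m): return cv2.minAreaRect((W[m][:,:2]*1000).astype(np.float32)),np.median(W[m][:,2])
print('table',np.nanmedian(Z[280:300,330:400]))
b=reg(255,55,325,128); print('box',rect(b&(Z>.027)))
l=b&(S<110)&(V>140)&(Z>.025);print('label',W[l].mean(0))
hr=reg(280,195,425,270); m=hr&(Z>.06); print('hull>.06',rect(m))
for nm,mm in [('red',((H<8)|(H>172))&(S>150)),('green',(H>40)&(H<90)&(S>80))]:
    P=W[hr&mm&(abs(Z-.073)<.004)]; k=P[(P[:,1]<-.07)&(P[:,1]>-.14)]
    f=np.polyfit(k[:,1],k[:,0],1); print(nm,len(k),np.median(k[:,2]),'x at y=-.1',np.polyval(f,-.1),'slope deg',np.degrees(np.arctan(f[0])))
# handle, front edges, floor
h=reg(0,165,110,210)&(S<60)&(Z>.035)&(Z<.075); print('handle',rect(h))
bar=h&(Z>.045); P=W[bar]; 
u=np.array([np.cos(np.radians(6.6)),np.sin(np.radians(6.6))]); a=P[:,:2]@u; print('along axis min/max',a.min(),np.percentile(a,[2,50]),P[:,2].max())
for n in ['top','side']:
    c=dict(np.load(n+'0.npz'));W=cloud(c)
    A=W[...,:2]@u; B=W[...,:2]@np.array([-u[1],u[0]])
    m=(abs(W[...,2]-.0885)<.006)&(abs(B-.225)<.06)&(A>.5)&(A<.95); print(n,'unit top along',np.percentile(A[m],[.5,99.5]))
    m=(abs(W[...,2]-.078)<.004)&(abs(B-.225)<.08)&(A>.4)&(A<.56); print(n,'front top along',np.percentile(A[m],[1,99]))
    m=(W[...,2]>.04)&(W[...,2]<.07)&(A>.43)&(A<.475)&(B>.1)&(B<.35); print(n,'handle bar along',np.percentile(A[m],[.5,10]),'B',np.percentile(B[m],[1,99]),W[m][:,2].max())
    m=(abs(W[...,2]-.0885)<.005)&(A>.62)&(A<.82)&(B>0.05)&(B<.4); print(n,'unit B',np.percentile(B[m],[.5,99.5]))
E
python3 m2.py
python3 - <<'E'
from h import *
np.set_printoptions(precision=4,suppress=True)
a=np.radians(10.4); f=np.array([np.cos(a),np.sin(a),0]); th=np.radians(35)
z=np.sin(th)*f+np.array([0,0,-np.cos(th)]); y=np.array([np.sin(a),-np.cos(a),0]); x=np.cross(y,z)
Rm=np.stack([x,y,z],1); o=Ro.from_matrix(Rm).as_rotvec()
L=np.array([.698,-.130,.205])
T=np.eye(4);T[:3,:3]=Rm
d=Rm@np.array([-.323,0,.946]); cam=L-d*.28; p=cam-Rm@np.array([.0835,0,-.1419])
print(x,d,cam,p,ik(p,o))
if ik(p,o) is not None:
    move_to(p,o); keep('wrist','w2'); print(observe()['time'])
E
```

```text
table -0.0009303607860475793
box (((598.125732421875, 9.384380340576172), (62.6331672668457, 39.992469787597656), 35.28506088256836), np.float64(0.03149667851439586))
label [0.6043 0.0132 0.0318]
hull>.06 (((434.5799560546875, -96.82645416259766), (45.14741897583008, 165.1680450439453), 10.337800025939941), np.float64(0.07267144891195615))
red 333 0.07118529887737657 x at y=-.1 0.41655887062549685 slope deg -10.182570391084674
green 417 0.07112859577368535 x at y=-.1 0.4533039323321442 slope deg -10.671114920562934
handle (((439.5320739746094, 280.2295227050781), (36.14456558227539, 110.47149658203125), 6.081972122192383), np.float64(0.055307492776761336))
along axis min/max 0.45072980748681996 [0.4517 0.4594] 0.058693823659524025
top unit top along [0.6512 0.8753]
top front top along [0.4936 0.5082]
top handle bar along [0.4531 0.4545] B [0.1735 0.2778] 0.0633437001104229
top unit B [0.1253 0.3888]
side unit top along [0.6503 0.874 ]
side front top along [0.4926 0.5071]
side handle bar along [0.4521 0.4534] B [0.1787 0.2834] 0.05924120467896454
side unit B [0.0574 0.3295]
[0.8057 0.1479 0.5736] [ 0.2734  0.0502 -0.9602] [ 0.6214 -0.1441  0.4739] [ 0.6342 -0.1417  0.3097] [-0.5022  0.2684  1.6684  0.539   0.7837  0.5815]
3.5417
```

```bash
python3 - <<'E'
from h import *
np.set_printoptions(precision=4,suppress=True)
a=np.radians(10.4); f=np.array([np.cos(a),np.sin(a),0]); L=np.array([.698,-.130,.205])
for th in (45,35,25):
  for D in (.3,.25,.35):
    t=np.radians(th)
    z=np.sin(t)*f+np.array([0,0,-np.cos(t)]); y=np.array([-np.sin(a),np.cos(a),0]); x=np.cross(y,z)
    Rm=np.stack([x,y,z],1); o=Ro.from_matrix(Rm).as_rotvec()
    d=Rm@np.array([-.323,0,.946]); cam=L-d*D; p=cam-Rm@np.array([.0835,0,-.1419])
    s=ik(p,o); print(th,D,cam,p,s)
    # require fingertips well clear of lens
    if s is not None and np.linalg.norm(p-L)>.12:
        move_straight(observe()['eef_pos']+[-.05,0,.06]); move_to(p,o); keep('wrist','w3'); print(observe()['time'],observe()['q']); raise SystemExit
E
```

```text
45 0.3 [ 0.4332 -0.1786  0.3372] [ 0.59   -0.1498  0.2959] None
45 0.25 [ 0.4774 -0.1705  0.3151] [ 0.6341 -0.1417  0.2738] None
45 0.35 [ 0.3891 -0.1867  0.3592] [ 0.5459 -0.1579  0.3179] None
35 0.3 [ 0.4598 -0.1737  0.3819] [ 0.6072 -0.1467  0.3136] [-0.5406  0.2305  1.7118  0.5583  0.7976 -2.6072]
7.0917 [-0.5406  0.2305  1.7118  0.5583  0.7976 -2.6068]
```

```bash
ls pics
```

```text
c_top.png
cams.png
side0.png
top0.png
w1.png
w2.png
w3.png
```

View pics/w3.png

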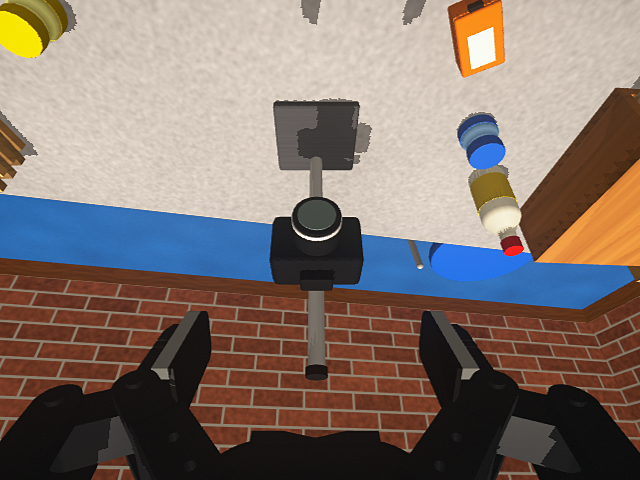

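Upside-down wrist view: lens glass ellipse at (317,214) inside a dark rim and pale ring, foot (317,135), camera body (317,250). I'll measure the lens here, then pick up the box.

```bash
cat > m3.py <<'E'
from h import *
np.set_printoptions(precision=4,suppress=True)
c=dict(np.load('w3.npz')); W=cloud(c); g=c['pixels'].astype(int)
hsv=cv2.cvtColor(c['pixels'],cv2.COLOR_RGB2HSV); V=hsv[...,2].astype(int)
a=np.zeros((480,640),np.uint8); a[192:240,285:350]=1
m=((V>60)&(V<150)&(a>0)).astype(np.uint8)
n,lab,st,cen=cv2.connectedComponentsWithStats(m); i=lab[214,317]; print('glass comp',st[i],cen[i])
P=W[lab==i]; P=P[np.isfinite(P).all(1)]; ctr=P.mean(0); med=np.median(P,0)
nn=np.linalg.svd(P-ctr,full_matrices=False)[2][2]; print('glass',ctr,med,'normal',nn,'yaw',np.degrees(np.arctan2(nn[1],nn[0])),P.min(0),P.max(0))
f=(abs(W[...,2]-.012)<.005)&(W[...,0]>.69)&(W[...,0]<.82)&(W[...,1]>-.2)&(W[...,1]<-.05)&(V<110)
print('foot',cv2.minAreaRect((W[f][:,:2]*1000).astype(np.float32)),np.median(W[f][:,2]))
b=(W[...,2]>.12)&(W[...,2]<.28)&(V<60)&(W[...,0]>.68)&(W[...,0]<.78); yy=np.mgrid[0:480,0:640][0]; b&=yy<300
Q=W[b]; fr=Q[(Q[:,0]>.72)]; print('body z',np.percentile(fr[:,2],[1,50,99]),'y',np.percentile(fr[:,1],[1,99]))
# ring: triangulate w3 against side view
s=dict(np.load('side0.npz')); 
def ringc(c,x0,y0,x1,y1,th):
    V=cv2.cvtColor(c['pixels'],cv2.COLOR_RGB2HSV)[...,2]; S=cv2.cvtColor(c['pixels'],cv2.COLOR_RGB2HSV)[...,1]
    q=np.zeros((480,640),np.uint8); q[y0:y1,x0:x1]=1; q&=((V>th)&(S<60)).astype(np.uint8); ys,xs=np.nonzero(q); return q,xs,ys
for nm in ('side','top'):
    s=dict(np.load(nm+'0.npz'));W=cloud(s); u=np.array([np.cos(np.radians(10.4)),np.sin(np.radians(10.4))])
    D=(W[...,:2]-[.757,-.119])@u; B=(W[...,:2]-[.757,-.119])@np.array([-u[1],u[0]])
    k=(D<-.035)&(D>-.075)&(abs(B)<.035)&(W[...,2]>.13)&(W[...,2]<.27)
    print(nm,'barrel D',np.percentile(D[k],[1]),'B',np.percentile(B[k],[1,99]),'z',np.percentile(W[k][:,2],[1,99]))
    k=(D<-.02)&(D>-.08)&(abs(B)<.05)&(W[...,2]>.13)&(W[...,2]<.27)
E
python3 m3.py
```

```text
glass comp [297 200  39  30 916] [316.2336 214.5317]
glass [ 0.696  -0.129   0.1812] [ 0.696  -0.1291  0.1813] normal [-0.9845 -0.1752 -0.0006] yaw -169.911969167807 [ 0.6921 -0.1451  0.1643] [ 0.6996 -0.113   0.1975]
foot ((753.8471069335938, -118.11775207519531), (99.58721923828125, 98.97438049316406), 10.270238876342773) 0.011551486692552737
body z [0.158  0.2044 0.2198] y [-0.1622 -0.0809]
side barrel D [-0.0604] B [-0.014   0.0262] z [0.1639 0.2011]
top barrel D [-0.0601] B [-0.0208  0.0201] z [0.1662 0.2044]
```

```bash
python3 - <<'E'
from h import *
p=np.array([.5993,.009,.12]); o,s=best(p,35.3+90); print(s)
move_straight(observe()['eef_pos']+[-.04,.02,.05])
move_to(p,o); move_straight([p[0],p[1],.006],max_speed=.08,force_limit=8); print(observe()['eef_pos'])
command_gripper(.0); ob=observe(); print(ob['time'],ob['opening'],ob['finger_force'],ob['eef_pos'],ob['q'])
E
```

```text
[-8.45863603e-02  5.82537111e-01  1.53165407e+00 -4.44089210e-16
  1.02740148e+00 -2.27148391e+00]
[0.59962349 0.00897605 0.00646863]
10.8417 0.0390648062993028 61.01588398218155 [0.59943012 0.00894617 0.00636131] [-8.46509829e-02  7.45386412e-01  1.60187813e+00 -1.71329591e-05
  7.93922207e-01 -2.27147797e+00]
```

Lens glass comes out at (0.696,-0.129,0.181) with yaw 10.2°, which fits the given 160–230 mm height. The box is gripped at 39 mm, matching its 40 mm width. Now I place it.

```bash
python3 - <<'E'
from h import *
an=np.radians(6.5);u=np.array([np.cos(an),np.sin(an)]);v=np.array([-u[1],u[0]])
t=.577*u+.228*v; print(t)
move_straight([.5994,.009,.17],max_speed=.15)
p=[t[0],t[1],.17]; o,s=best(p,96.5); print(s)
move_to(p,o); print(observe()['opening'])
hit=move_straight([t[0],t[1],.0275],max_speed=.07,force_limit=5); print(hit,observe()['eef_pos'])
command_gripper(.065); wait(.2); print(observe()['opening'])
move_straight([t[0],t[1],.17],max_speed=.15)
keep('wrist','w4'); keep('top','t4'); print(observe()['time'])
E
```

```text
[0.54748063 0.29185264]
[ 3.93549116e-01  5.48681276e-01  1.42931549e+00 -4.44089210e-16
  1.16359589e+00 -1.29069361e+00]
0.03892328356805808
True [0.54769453 0.29185638 0.0283365 ]
0.06503289678276852
16.9083
```

View pics/w4.png

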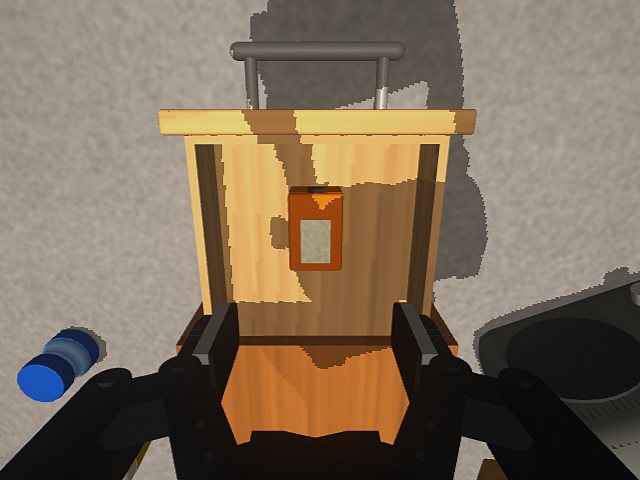

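The box lies flat in the drawer at (316,230), clear of the walls and the unit's top. Next I push the drawer shut by its handle with the fingers closed.

```bash
python3 - <<'E'
from h import *
np.set_printoptions(precision=4,suppress=True)
an=np.radians(6.5);u=np.array([np.cos(an),np.sin(an)]);v=np.array([-u[1],u[0]])
P=lambda A,z,B=.228:np.r_[A*u+B*v,z]
rel=lambda:(observe()['eef_pos'][:2]@u,observe()['eef_pos'][:2]@v)
command_gripper(0)
o=observe()['tool_rot']
move_to(P(.405,.14),o); move_straight(P(.405,.036),max_speed=.15)
print(rel(),observe()['ft_force'])
h=move_straight(P(.57,.036),max_speed=.08,force_limit=15); print(h,rel(),observe()['ft_force'])
if not h:
    h=move_straight(P(.61,.036),max_speed=.03,force_limit=15); print(h,rel(),observe()['ft_force'])
print(observe()['time'])
keep('top','t5')
E
```

```text
(np.float64(0.40563974921977003), np.float64(0.22812746304071438)) [-0.5188  0.3264  0.1369]
False (np.float64(0.569869582924689), np.float64(0.2280209483391954)) [ 0.0765 -0.4282  1.0786]
True (np.float64(0.581594499369871), np.float64(0.2278004296724162)) [-1.3437 -0.2643  1.5127]
21.9667
```

```bash
python3 - <<'E'
from h import *
np.set_printoptions(precision=4,suppress=True)
an=np.radians(6.5);u=np.array([np.cos(an),np.sin(an)]);v=np.array([-u[1],u[0]])
P=lambda A,z,B=.228:np.r_[A*u+B*v,z]
rel=lambda:(observe()['eef_pos'][:2]@u,observe()['eef_pos'][:2]@v)
h=move_straight(P(.60,.036),max_speed=.02,force_limit=22); print(h,rel(),observe()['ft_force'])
move_straight(P(.53,.036),max_speed=.15); move_straight(P(.53,.16),max_speed=.2)
command_gripper(.085)
p=[.45,0,.3];o,s=best(p,10.4); print(s)
move_to(p,o);keep('top','t6'); keep('side','s6');print(observe()['time'])
for n in ['t6','s6']:
    W=cloud(dict(np.load(n+'.npz'))); A=W[...,:2]@u; B=W[...,:2]@v
    m=(abs(W[...,2]-.078)<.004)&(abs(B-.225)<.08)&(A>.4)&(A<.70)
    print(n,'front top along',np.percentile(A[m],[1,99]) if m.any() else None)
    m=(W[...,2]>.045)&(W[...,2]<.065)&(A>.43)&(A<.63)&(B>.15)&(B<.3); print(n,'bar',np.percentile(A[m],[.5,10]),m.sum())
W=cloud(dict(np.load('t6.npz')))
E
```

```text
True (np.float64(0.5814171938673139), np.float64(0.2275799409332039)) [-1.2609 -0.1231 -0.1307]
[-0.1328  0.1729  1.6475 -0.      1.3212 -0.3143]
25.775
t6 front top along [0.6357 0.6512]
t6 bar [0.5952 0.5967] 278
s6 front top along [0.6345 0.6502]
s6 bar [0.5939 0.5952] 435
```

View pics/s6.png

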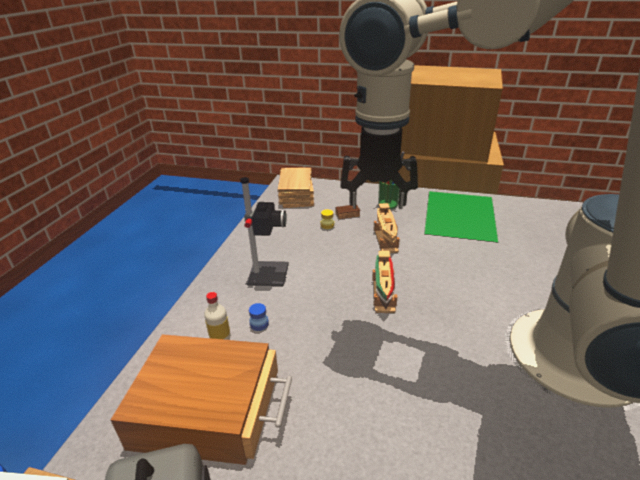

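The drawer is shut: its front (edge at (275,385)) lies against the unit, with the inner face at 0.651 equal to the unit's face. Now the hull.

```bash
python3 - <<'E'
from h import *
np.set_printoptions(precision=4,suppress=True)
h=np.array([.4363,-.0993]); o,s=best([*h,.17],10.4); print(s)
move_to([*h,.17],o); print(move_straight([*h,.042],max_speed=.08,force_limit=8),observe()['eef_pos'])
command_gripper(.0); ob=observe(); print(ob['opening'],ob['finger_force'],ob['ft_force'],ob['eef_pos'])
move_straight([*h,.20],max_speed=.06); ob=observe(); print(ob['time'],ob['opening'],ob['ft_force'],ob['eef_pos'])
print(move_straight([.56,-.15,.191],max_speed=.1))
ob=observe(); print(ob['time'],ob['opening'],ob['eef_pos'],ob['ft_torque'])
for n in ['top','side','wrist']: keep(n,n[0]+'7')
E
cat > m7.py <<'E'
from h import *
import sys
np.set_printoptions(precision=4,suppress=True)
k=sys.argv[1]
for n in sys.argv[2:]:
    c=dict(np.load(n+k+'.npz'));W=cloud(c);Z=W[...,2]
    hsv=cv2.cvtColor(c['pixels'],cv2.COLOR_RGB2HSV); H,S,V=[hsv[...,i].astype(int) for i in range(3)]
    R=(Z>.12)&(W[...,0]>.48)&(W[...,0]<.65)&(W[...,1]>-.3)&(W[...,1]<-.03)
    for nm,mm in [('red',((H<8)|(H>172))&(S>150)),('green',(H>40)&(H<90)&(S>80))]:
        P=W[R&mm]
        if len(P)<15: print(n,nm,len(P)); continue
        t=P[P[:,2]>np.percentile(P[:,2],95)-.006]; mid=t[abs(t[:,1]+.155)<.04]
        f=np.polyfit(mid[:,1],mid[:,0],1); g=np.polyfit(mid[:,1],mid[:,2],1)
        print(n,nm,len(P),len(mid),'top z@-.15',np.polyval(g,-.15),'tilt',np.degrees(np.arctan(g[0])),'x@-.15',np.polyval(f,-.15),'yaw',90-np.degrees(np.arctan(f[0])),'zrange',P[:,2].min(),P[:,2].max(),'y',P[:,1].min(),P[:,1].max())
    m=R&(((H<30)&(S>60))|((H>40)&(H<90)&(S>80))|((H>172)&(S>150)))
    P=W[m&(Z<.26)]; r=cv2.minAreaRect((P[:,:2]*1000).astype(np.float32)); print(n,'rect',r)
    a=np.radians(10.2);w=np.array([-np.sin(a),np.cos(a)]); print('   along',np.percentile(P[:,:2]@w,[.3,99.7]))
E
python3 m7.py 7 t s w
```

```text
[-0.3574  0.3317  1.844  -0.      0.9659 -0.5389]
False [ 0.4365 -0.0994  0.0423]
0.04374466446851841 59.91026043891907 [-0.8405  0.625   9.6242] [ 0.4363 -0.0993  0.0423]
31.4917 0.04319280214602092 [ 0.0933 -0.8141 -1.4487] [ 0.4362 -0.0993  0.1999]
False
32.9833 0.04330775268324484 [ 0.5596 -0.1498  0.1911] [ 0.0063 -0.0332 -0.0068]
t red 54 5 top z@-.15 0.21811378598080478 tilt 2.474705433077054 x@-.15 0.528952063655374 yaw 78.59615455059505 zrange 0.1870831531745456 0.22469888985694542 y -0.1194684858037961 -0.07165101764892305
t green 3
t rect ((541.6075439453125, -94.60091400146484), (51.282989501953125, 10.47481918334961), 69.2526626586914)
   along [-0.2117 -0.1648]
s red 109 6 top z@-.15 0.22809753644942005 tilt 64.79630970567456 x@-.15 0.5362076940301067 yaw 70.63410616581733 zrange 0.2075861862274324 0.263280522473229 y -0.21119246869339314 -0.06720365752200042
s green 52 30 top z@-.15 0.21888531684066886 tilt 0.010049664404695412 x@-.15 0.5789703862808351 yaw 100.33933891117752 zrange 0.2137374889846123 0.2204756006998183 y -0.22041747367457787 -0.0695573675157467
s rect ((561.6965942382812, -146.88153076171875), (95.58336639404297, 143.18450927734375), 44.68415451049805)
   along [-0.312  -0.1597]
w red 6317 4049 top z@-.15 0.22026464619503813 tilt 0.34762802306911883 x@-.15 0.541955034788918 yaw 100.08357728524186 zrange 0.21681989015438918 0.27707392966108607 y -0.18909544971107412 -0.06656747128242901
w green 7293 976 top z@-.15 0.27384168078654203 tilt 19.498586082409435 x@-.15 0.4966224611215707 yaw 23.84998474060542 zrange 0.21720942980049396 0.2780213054944405 y -0.1821019424426432 -0.06625929861245702
w rect ((561.7837524414062, -137.32713317871094), (106.54476928710938, 102.34495544433594), 59.90234375)
   along [-0.2809 -0.1643]
```

View pics/s7.png

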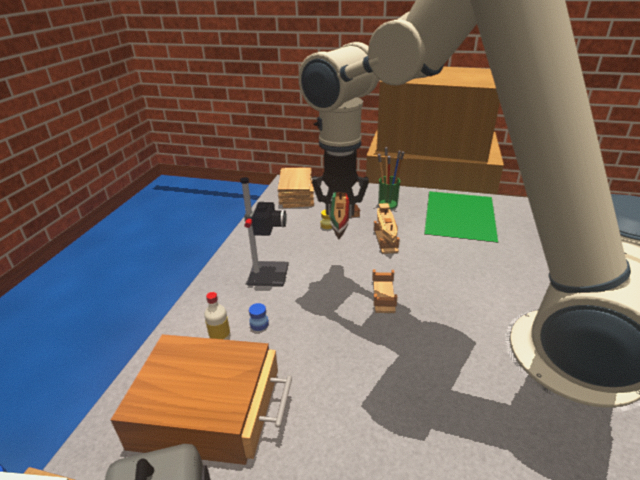

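View pics/t7.png

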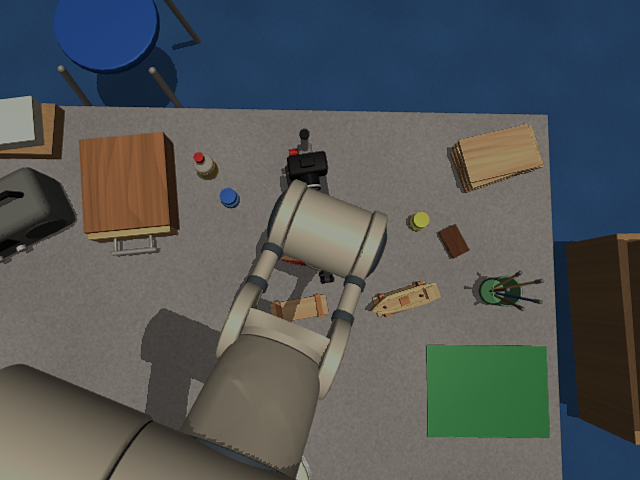

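Side view: hull in the grip at (341,212), bow towards the drawer, green side facing the camera, cradle left empty at (384,290). Top view: the arm hides the hull, and everything else is where it was. I'll check lens height against hull height within one camera, then make the final small move.

```bash
cat > m8.py <<'E'
from h import *
from scipy.optimize import least_squares
np.set_printoptions(precision=4,suppress=True)
u=np.array([np.cos(np.radians(10.2)),np.sin(np.radians(10.2))]);v=np.array([-u[1],u[0]])
for n,L in [('side0',(.6968,-.1268)),('top0',(.698,-.1313)),('w3',(.6955,-.129))]:
    c=dict(np.load(n+'.npz'));W=cloud(c); D=(W[...,:2]-L)@u; B=(W[...,:2]-L)@v; Z=W[...,2]
    k=(D>-.003)&(D<.012)&(np.hypot(B,Z-.182)<.028)&(np.hypot(B,Z-.182)>.0165)
    b,z=B[k],Z[k]
    for r in (.0200,None):
        f=(lambda p:np.hypot(b-p[0],z-p[1])-r) if r else (lambda p:np.hypot(b-p[0],z-p[1])-p[2])
        s=least_squares(f,[0,.182,.02][:2 if r else 3],loss='soft_l1',f_scale=.001); print(n,k.sum(),r,s.x,np.sqrt(2*s.cost/k.sum()))
    m=(abs(Z-.0)<.01)&(W[...,0]>.45)&(W[...,0]<.68)&(abs(W[...,1]+.1)<.2); print('  table',np.nanmedian(Z[m]) if m.any() else None)
E
python3 m8.py
```

```text
side0 77 0.02 [0.0002 0.1804] 0.0012189283012379137
side0 77 None [0.0007 0.1806 0.0194] 0.0011956539270681936
  table -0.0018232899065604435
top0 110 0.02 [0.0009 0.182 ] 0.001306139615790707
top0 110 None [0.0009 0.1814 0.0206] 0.0012908663745785083
  table -0.0006365706440012442
w3 892 0.02 [-0.0001  0.1817] 0.0011344610204121607
w3 892 None [-0.0001  0.1819  0.0197] 0.0011159412408783577
  table -0.0004323878296812744
```

```bash
python3 - <<'E'
from h import *
np.set_printoptions(precision=4,suppress=True)
o=down(np.radians(10.2)); R0=Ro.from_rotvec(observe()['tool_rot'])
if (R0.inv()*Ro.from_rotvec(o)).magnitude()>1: o=down(np.radians(190.2))
print(move_straight([.5783,-.1503,.173],attitude=o,max_speed=.03)); wait(.7)
ob=observe(); print(ob['time'],ob['opening'],ob['finger_force'],ob['eef_pos'],ob['dq'])
for n in ['side','wrist']: keep(n,n[0]+'9')
E
python3 m7.py 9 s w | grep -v -e rect -e along
```

```text
False
34.8417 0.04317352641058624 60.97923159599304 [ 0.5783 -0.1503  0.173 ] [ 0.0003  0.0017 -0.0006 -0.0011 -0.0023 -0.0008]
s red 98 44 top z@-.15 0.20240514376842422 tilt 2.3509567283273554 x@-.15 0.5622017919502302 yaw 101.07359060012485 zrange 0.18871557301336206 0.2370120821121262 y -0.19397761985325923 -0.06545708427601915
s green 43 29 top z@-.15 0.2006691258991362 tilt 0.6121665142172493 x@-.15 0.5982099099997328 yaw 99.4891510221878 zrange 0.1977966808015008 0.20221768285346042 y -0.21180792212391764 -0.09346275771159251
w red 6307 4066 top z@-.15 0.20209851915620164 tilt 0.37129680717485974 x@-.15 0.560506264326936 yaw 99.86055705353719 zrange 0.19996219412347127 0.25903994868253283 y -0.18878009195060505 -0.0669716381903273
w green 6791 538 top z@-.15 0.25651115985598655 tilt 25.7807031213939 x@-.15 0.5137365990323538 yaw 15.179727864884285 zrange 0.19903366022099012 0.25993926041226556 y -0.18238860270511753 -0.06666883246313085
```

View pics/w9.png

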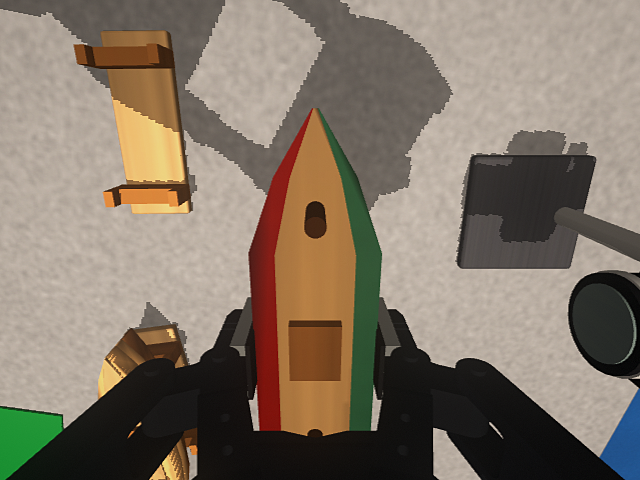

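The bow tip at (315,108), rails and lens all match the target: the hull is level within 0.4°, rail minus 22 mm is about 0.181 against lens height 0.182, and the bow is at y = -0.067 as expected.

```bash
python3 -c "
from bench import *
print(sign_off())"
```

```text
the job is handed in; nothing more can be done
None
```

I put the fittings box in the drawer and slid it shut, and the arm now holds the painted hull still in front of the lens: level within about 0.4°, green side to the camera and about 12 cm off, within a few mm by my measurements; the job is handed in.

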